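Seat the pins of a knife handle in a dry fit

ROBOT

A 6-joint arm with a two-finger parallel gripper is mounted at the origin on the work surface. World frame = base frame: x ahead of the robot, y to its left, z up, the work surface at z = 0. Lengths are in m, angles in degrees, forces in N, time in s.
With the tool pointing down it reaches from about 0.35 to 0.95 m from the base axis. Payload 17.4 kg.
Tool frame: the origin (TCP) lies between the finger pads; the fingertips stand 11 mm ahead of it and the grasp point (between the pads) lies 8 mm behind it; z points along the fingers, y is the line along which they close (so a half turn about z gives the same grasp; the last joint's range is limited). The gripper opens to 93 mm and grips with 3 to 60 N. Pads are 15 mm wide; open, the fingers measure 128 mm over their backs; the gripper's body (75 mm by 188 mm) begins 65 mm behind the grasp point.
Start: joints at [67.391, 6.646, 82.598, -0, 90.757, -2.166], TCP at [0.236, 0.632, 0.23] pointing down, gripper open.
Joint ranges: [-162.19, 162.19], [-47.58, 125.68], [4.15, 143.07], [-65.23, 245.23], [0.69, 171.88], [-170.13, 170.13]. Speed limits (degrees/s): [108.29, 108.29, 127.2, 180, 180, 180].

INTERFACE

Orientations are given as a 3x3 rotation matrix whose columns are the frame's x, y, z axes.
In Python, from workcell import robot gives the robot as it stands.
- The arm moves only by the tool drive_tool, never from a script. Its argument "motion" is one flat list of numbers, 7 for each row, row after row: the shift along the tool's x, y, z in cm, then the turn, a rotation vector about the tool's x, y, z in rad, then the closure, from -1 (fully open) to 1 (shut). In form: [dx, dy, dz, rx, ry, rz, claw, dx, dy, dz, rx, ry, rz, claw, ...]. A call has 1 to 10 rows; each row is the pose to reach, as a shift and turn from the pose commanded when the call began, along the tool's axes at that moment; what a row does not reach only later rows make up. A row lasts 1/8 s, in which the tool goes at most 62.5 mm and 10.7 degrees, less where a joint would pass 70% of its speed; a pose out of reach is approached as far as the arm can. A call with a gripper value outside its range is refused whole. The fingers move at their own pace and stop on an object; "newtons" is the grip in N (left out, the last holds). Time passes only in rows, so rows that repeat a pose let the fingers close. It gives the time, the measured TCP pose, the force, the opening and the grip force at its end, in the units of the state.
- robot.get_obs(): the state, without advancing time (a new reading comes with each control period).
- robot.get_image(name): name is "scene" or "side" or "wrist"; returns a dict with "img" (400x640x3 uint8, blue, green, red), "range_z" (400x640 float32, m along the optical axis (not along the pixel's ray), 0 where there is no reading), "fx", "fy", "cx", "cy" (pixels), "rvec" (rotation vector, rad) and "tvec" (3), from world to camera coordinates, as OpenCV has them. Camera axes: x right, y down, z forward; pixel columns grow to the right and rows downward; lengths in m; the calibration is good to about 2 mm. A picture is of the moment at which its call begins.
- robot.close_job(): hands the job in; it is judged then, once.
The state is a dict: "t": time; "joints": joint angles; "joint_velocities": joint speeds; "tau": joint torques, N m; "ee_pos": TCP position; "orientation": TCP orientation; "wrist_force": force on the tool from outside, world axes, zero at the start; "ft_torque": the same for the moment, N m; "opening": finger opening in m; "grasp_force": force on a finger pad.
Only numpy, scipy, OpenCV 4.12 (cv2) and the standard library are available. Lean on these libraries where they do the work, as an engineer would, in place of code of your own. Each camera call takes 0.05 s, during which the arm holds its last target. There are 200 camera calls.

TASK

Dry-fit the handle of the knife that lies on the wooden block: with your fingertips, lightly press its three brass pins down until each is level with the black handle - first the front pin (next to the blade), then the rear pin (at the butt end), and the middle pin last. Only press, and stop when the pin is level rather than bearing down on the handle; the knife stays lying on its block, not picked up or shoved about, and the other things on the bench stay where they are.

Things in the scene. Friction and masses are not known exactly. Their poses are not given: they have to be found in the camera images.
- block: Bench block of pale wood, fixed to the bench, 180 x 80 mm, with a soft cork pad over its top; the pad's upper face lies 35 mm above the bench. Pressed hard the pad gives, about 1 mm for every 5 N (5 mm at most), and springs back. Origin: centre of the block's underside; x along its length, z up.
- knife: Knife, about 310 g, loose, flat on the pad, roughly along it. Blade 163 mm; black flat-faced handle 130 mm long, 30 to 35 wide, 18 thick, wholly over the block. Origin: centre of the handle's underside; x towards the blade's tip, z up. Handle from x = -65 mm (butt) to +65 mm, upper face at z = 18 mm (53 mm above the bench). More than 30 N on knife and pins bruises it.
- pin_front (a joint): Brass pin, 8 mm across, in the knife handle, pushed straight down into it. Value: how far it has gone down, 0 = standing 8 mm proud of the handle's face, 0.008 = level with it (stop). Starts between 0 and 0.002. Slides under about 3 N and stays where it is left. Nearest the blade: 45 mm from the handle's centre towards the blade, on the knife's long axis.
- pin_rear (a joint): Brass pin, 8 mm across, in the knife handle, pushed straight down into it. Value: how far it has gone down, 0 = standing 8 mm proud of the handle's face, 0.008 = level with it (stop). Starts between 0 and 0.002. Slides under about 3 N and stays where it is left. Nearest the butt: 45 mm from the handle's centre, away from the blade, on the knife's long axis.
- pin_mid (a joint): Brass pin, 8 mm across, in the knife handle, pushed straight down into it. Value: how far it has gone down, 0 = standing 8 mm proud of the handle's face, 0.008 = level with it (stop). Starts between 0 and 0.002. Slides under about 3 N and stays where it is left. Middle pin, at the handle's centre, on the knife's long axis.
- pin_front_top (a point): Centre of the front pin's flat upper end; z axis up.
- pin_rear_top (a point): Centre of the rear pin's flat upper end; z axis up.
- pin_mid_top (a point): Centre of the middle pin's flat upper end; z axis up.
- marker: White paint marker with a black cap, loose, lying on the bench beside the block, 138 mm long, 15 mm thick (17 mm high at its clip); origin under its middle, x along it towards the cap. Leave alone.
- pin_dish: Round aluminium dish with spare brass pins, loose, on the bench on the other side of the block, 80 mm across, 28 mm high; origin under its centre. Leave alone.
- tumbler: White tumbler with a steel rim, a clear lid and a small black tab, loose, standing on the bench, 81 mm across, 166 mm high; origin under its centre. Leave alone.
- driver: Black T-handle bit driver, loose, lying on the bench, 160 mm long, handle bar 96 mm wide, 22 mm high; origin under its middle, x towards the bit. Leave alone.
Mind the look-alikes: they are no part of the job. Several things look just like the block: the one meant starts farthest to the robot's right.

How it is judged (in metres and radians):
On the way, in this order (a step that is already met when the one before it is completed fails the run):
1. the front pin is pressed level with the handle (value of joint pin_front above 0.0065 m), for 0.1 s.
2. then the rear pin is pressed level (value of joint pin_rear above 0.0065 m), for 0.1 s.
3. then the middle pin is pressed level (value of joint pin_mid above 0.0065 m), for 0.1 s.
At the end, for the whole second after the job is handed in: All three pins stand no more than 1.5 mm above the handle's face; the knife lies at rest flat on the block (tilt under 0.06 rad) within 15 mm of where it lay; marker, dish, tumbler and driver are within 15 mm of where they were (value of joint each of pin_front, pin_rear, pin_mid above 0.0065 m and z of knife in the frame of block between 0.032 and 0.038 m and angle between knife's own z axis and vertical below 0.06 rad and distance of each of knife, marker, pin_dish, tumbler, driver from where it was at the start of the episode below 0.015 m and linear speed of knife below 0.01 m/s); the robot touches nothing.
It fails at once if a pin is pressed in (past 4 mm) while one before it in the order front, rear, middle is still more than 2.5 mm proud ((value of joint pin_front below 0.0055 m and value of joint any of pin_rear, pin_mid above 0.004 m) or (value of joint pin_rear below 0.0055 m and value of joint pin_mid above 0.004 m)).
It fails at once if the knife is lifted more than 8 mm off its block (z of knife in the frame of block above 0.043 m).
It fails at once if the knife is shoved more than 15 mm or tipped more than 0.15 rad (distance of knife from where it was at the start of the episode above 0.015 m or angle between knife's own z axis and vertical above 0.15 rad).
It fails at once if the knife and its pins are pressed with more than 30 N (contact force between the fingers and knife above 30 N).
It fails at once if the marker, dish, tumbler or driver is moved more than 15 mm (distance of any of marker, pin_dish, tumbler, driver from where it was at the start of the episode above 0.015 m).
It also fails if it takes over 45 s, if anything falls off the work surface, if the arm or the gripper's body presses on something with over 40 N, if the wrist force passes 120 N, or if a joint passes its speed limit or range.

## Working session

There is one attempt and no reset: what is moved stays moved. The work goes in short steps, Python scripts to look and compute and a tool call to move; the robot and the scene stay as the last step left them, time stands still between calls to the robot, and variables do not carry over. Pictures are saved under pics/ and viewed, at most 10 in all, crops included, and the job is handed in when it is done.

Besides the shell and the picture viewer there is one more tool, called after "Emit:" in YAML: its name, and indented under it one key for each argument. drive_tool: Moves the arm, as the interface text tells. Its arguments: {"type":"object","properties":{"motion":{"type":"array","items":{"type":"number"}},"newtons":{"type":"number"}},"required":["motion"]}

```bash
mkdir -p pics; cat > h.py <<'E'
import numpy as np, cv2
from workcell import robot
def grab(n):
    d=robot.get_image(n); R=cv2.Rodrigues(np.array(d["rvec"],float))[0]; d["R"]=R; d["t"]=np.array(d["tvec"],float).ravel(); return d
def ray(d,u,v,z):
    r=d["R"].T@np.array([(u-d["cx"])/d["fx"],(v-d["cy"])/d["fy"],1]); c=-d["R"].T@d["t"]
    return c+r*(z-c[2])/r[2]
def cloud(d):
    v,u=np.mgrid[:400,:640]; Z=d["range_z"]
    P=np.stack([(u-d["cx"])/d["fx"]*Z,(v-d["cy"])/d["fy"]*Z,Z],-1)
    W=(P-d["t"])@d["R"]; W[Z==0]=np.nan; return W
E
python3 - <<'E'
from h import *
for n in("scene","side"):
    d=grab(n); cv2.imwrite(f"pics/{n}.png",d["img"]); print(n,-d["R"].T@d["t"],d["fx"])
o=robot.get_obs();print(o["t"],o["ee_pos"],o["orientation"],o["opening"])
E
```

```text
scene [1.44224646 0.34138983 0.77985143] 386.3857806651354
side [ 0.26310668 -0.68685155  0.98460256] 431.3074365911165
0.1 [0.23571774 0.6323268  0.22897714] [[-9.37017701e-01  3.49281668e-01 -3.79394448e-04]
 [ 3.49281874e-01  9.37017190e-01 -9.79067127e-04]
 [ 1.35289196e-05 -1.04991883e-03 -9.99999449e-01]] 0.09303478615967035
```

View pics/scene.png

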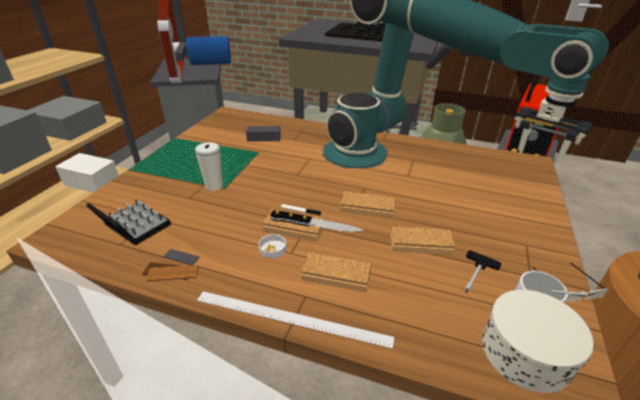

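View pics/side.png

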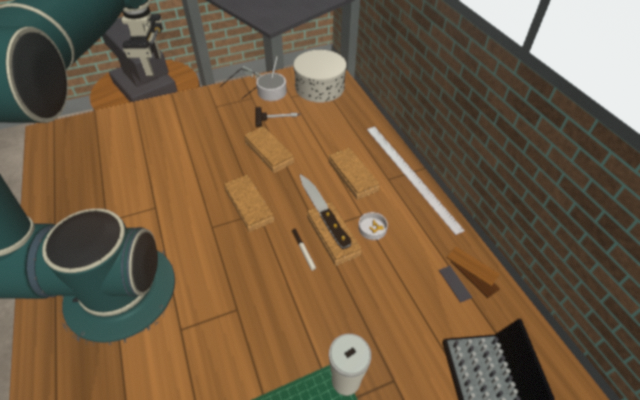

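The scene view shows the knife at (292,217). The side view shows it at (335,228), with the brass pins on the black handle at about (325,213) to (343,241). Block candidates in the side view are (268,148), (354,172), (248,202) and (333,235). The last has the lowest y, so it is farthest right, and it carries the knife. I'll check it in a close crop.

```bash
python3 - <<'E'
from h import *
d=grab("side"); W=cloud(d)
for u,v in((268,148),(354,172),(248,202),(345,252)): print((u,v),ray(d,u,v,.035).round(3))
x0,y0,w,h=280,165,120,110
c=d["img"][y0:y0+h,x0:x0+w]; cv2.imwrite("pics/crop.png",cv2.resize(c,None,fx=5,fy=5,interpolation=cv2.INTER_CUBIC))
hsv=cv2.cvtColor(d["img"],cv2.COLOR_BGR2HSV)
m=np.zeros((400,640),np.uint8); m[190:260,310:362]=(hsv[190:260,310:362,2]<70)*255
n,l,s,ce=cv2.connectedComponentsWithStats(m); i=1+np.argmax(s[1:,4]); print("handle",s[i],ce[i])
cs,_=cv2.findContours((l==i).astype(np.uint8),0,2); r=cv2.minAreaRect(max(cs,key=cv2.contourArea)); print([ray(d,*p,.053).round(4) for p in cv2.boxPoints(r)])
hull=np.zeros_like(m); cv2.fillConvexPoly(hull,cv2.convexHull(max(cs,key=cv2.contourArea)),255)
b=((hull>0)&(hsv[...,1]>100)&(hsv[...,2]>90)).astype(np.uint8)
n,l,s,ce=cv2.connectedComponentsWithStats(b)
for k in range(1,n): print(s[k],ce[k].round(1),ray(d,*ce[k],.058).round(4))
print("z handle",np.nanmedian(W[...,2][hull>0]))
E
```

```text
(268, 148) [0.503 0.328 0.035]
(354, 172) [0.715 0.126 0.035]
(248, 202) [0.38  0.132 0.035]
(345, 252) [ 0.568 -0.129  0.035]
handle [322 210  28  37 315] [335.34920635 228.74603175]
[array([5.467e-01, 4.000e-04, 5.300e-02]), array([0.5783, 0.0117, 0.053 ]), array([ 0.5907, -0.1161,  0.053 ]), array([ 0.5608, -0.1252,  0.053 ])]
[326 212   4   4  12] [327.5 213.5] [ 0.5682 -0.0099  0.058 ]
[335 218   1   1   1] [335. 218.] [ 0.581 -0.032  0.058]
[337 221   9  12  13] [340.8 226.6] [ 0.5836 -0.0647  0.058 ]
[333 223   4   5  14] [334.9 225.3] [ 0.5707 -0.0547  0.058 ]
[341 235   4   5  14] [342.9 237.3] [ 0.5744 -0.0988  0.058 ]
z handle 0.053745763002423695
```

View pics/crop.png

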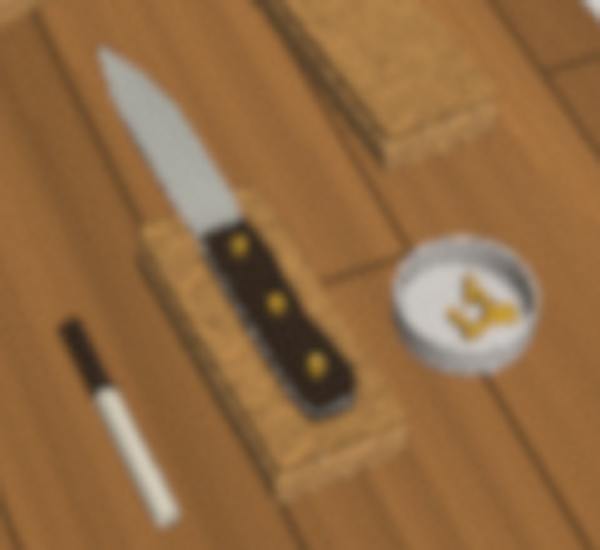

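The crop shows the knife on the right-most block with its three brass pins. Front is at about (328,214), middle (335,225) and rear (343,238) in side pixels. The next move goes above the middle pin with the fingers shut and the jaw across the handle.

Emit:
drive_tool:
  motion: [-5.5,-5.2,0.5,0,0,0.11,1,-11,-10.5,1,0,0,0.23,1,-16.5,-15.7,1.5,0,0,0.34,1,-22,-21,2,0,0,0.46,1,-27.5,-26.3,2.5,0,0,0.57,1,-33,-31.5,3,0,0,0.69,1,-38.5,-36.8,3.5,0,0,0.8,1,-44,-42,4,0,0,0.92,1,-50,-47.5,4.5,0,0,1.03,1,-55.3,-52.6,4.5,0,0,1.145,1]

```text
t: 1.4
ee_pos: [0.5092, 0.0696, 0.1902]
orientation: [[-0.065, 0.998, 0.0], [0.998, 0.065, 0.0], [0.0, 0.0, -1.0]]
wrist_force: [0.5, 0.1, 0.4]
opening: 0.0013
grasp_force: 0.0
```

Emit:
drive_tool:
  motion: [0,0,0,0,0,0,1,0,0,0,0,0,0,1,0,0,0,0,0,0,1]

```text
t: 1.78
ee_pos: [0.5084, 0.0727, 0.1904]
orientation: [[-0.071, 0.997, 0.0], [0.997, 0.071, 0.0], [0.0, 0.0, -1.0]]
wrist_force: [0.2, 1.3, -1.2]
opening: 0.0004
grasp_force: 0.0
```

```bash
python3 - <<'E'
from h import *
d=grab("wrist"); cv2.imwrite("pics/w1.png",d["img"]); print(-d["R"].T@d["t"])
o=robot.get_obs();print(o["t"],o["ee_pos"],np.round(o["orientation"],4),o["opening"],o["wrist_force"])
E
```

```text
[0.50379395 0.14451015 0.34601713]
1.825 [0.50846182 0.07274977 0.19044741] [[-7.100e-02  9.975e-01  2.000e-04]
 [ 9.975e-01  7.100e-02  1.000e-04]
 [ 1.000e-04  2.000e-04 -1.000e+00]] 0.00024526507745505446 [ 0.4621572   0.03810449 -0.19359186]
```

View pics/w1.png

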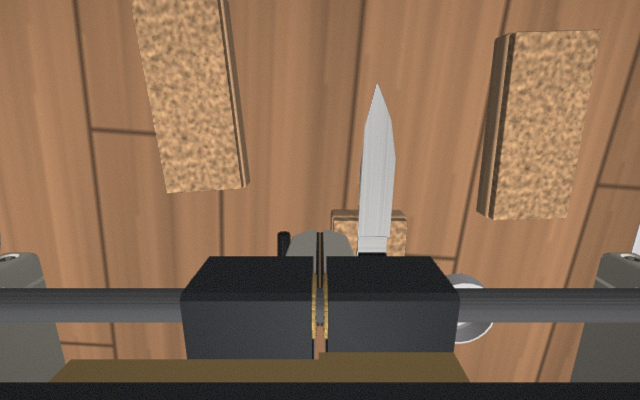

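The wrist view shows the blade at (377,160), while the fingers hide the handle. The camera looks ahead of the tool, so I'll back off along the knife to see the pins.

Emit:
drive_tool:
  motion: [-5.5,0.9,-1,0,0,0,1,-11,1.8,-2,0,0,0,1,-16.5,2.6,-3,0,0,0,1,-22,3.5,-4,0,0,0,1,-26,4.3,-4,0,0,0,1,-26,4.3,-4,0,0,0,1,-26,4.3,-4,0,0,0,1,-26,4.3,-4,0,0,0,1]

```text
t: 2.82
ee_pos: [0.5696, -0.1834, 0.2305]
orientation: [[-0.071, 0.998, 0.0], [0.998, 0.071, 0.0], [-0.0, 0.0, -1.0]]
wrist_force: [0.0, -0.2, 0.4]
opening: 0.0008
grasp_force: 0.0
```

```bash
python3 - <<'E'
from h import *
d=grab("wrist"); cv2.imwrite("pics/w2.png",d["img"]); W=cloud(d)
hsv=cv2.cvtColor(d["img"],cv2.COLOR_BGR2HSV)
m=((W[...,2]>.05)&(W[...,2]<.07)&(hsv[...,1]>100)&(hsv[...,2]>80)).astype(np.uint8)
n,l,s,ce=cv2.connectedComponentsWithStats(m)
for k in range(1,n):
    if s[k,4]>15: print(s[k],ce[k].round(1),np.nanmedian(W[l==k],0).round(4),ray(d,*ce[k],.0605).round(4))
dk=(abs(W[...,2]-.053)<.004)&(hsv[...,2]<70); print(dk.sum(),np.nanmedian(W[dk],0))
o=robot.get_obs();print(o["t"],o["ee_pos"],np.round(o["orientation"],4))
E
```

```text
[326   0   8   3  17] [329.6   0.7] [ 0.5679 -0.014   0.0556] [ 0.5676 -0.0151  0.0605]
[325  45   9  11  73] [329.3  49.7] [ 0.5705 -0.0558  0.06  ] [ 0.5705 -0.0558  0.0605]
[325  95   9  10  65] [328.9  99.2] [ 0.5737 -0.1001  0.0608] [ 0.5737 -0.1002  0.0605]
3580 [ 0.57182102 -0.06300346  0.05347982]
2.875 [ 0.56961141 -0.18352989  0.23053933] [[-7.050e-02  9.975e-01  3.000e-04]
 [ 9.975e-01  7.050e-02 -0.000e+00]
 [-0.000e+00  3.000e-04 -1.000e+00]]
```

View pics/w2.png

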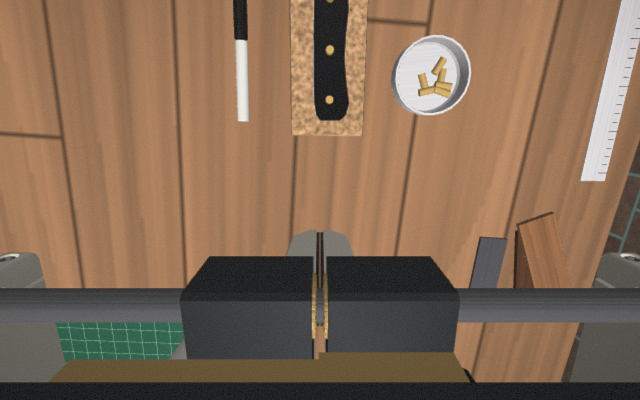

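The wrist view shows the rear pin at (329,99), the middle at (329,50) and the front at the top edge (330,0). In world coordinates that is rear (0.5737,-0.100), middle (0.5705,-0.056) and front about (0.567,-0.0115). I'll hover over the front pin.

Emit:
drive_tool:
  motion: [5.5,0.3,4,0,0,0,1,10.5,0.6,7,0,0,0,1,15,0.9,10,0,0,0,1,17.2,1.0,13,0,0,0,1,17.2,1.0,14.5,0,0,0,1,17.2,1.0,14.5,0,0,0,1,17.2,1.0,14.5,0,0,0,1,17.2,1.0,14.5,0,0,0,1]

```text
t: 3.88
ee_pos: [0.5682, -0.0131, 0.0864]
orientation: [[-0.068, 0.998, 0.002], [0.998, 0.068, -0.0], [-0.0, 0.002, -1.0]]
wrist_force: [1.1, -0.1, -0.1]
opening: 0.0005
grasp_force: 0.0
```

```bash
python3 - <<'E'
from h import *
d=grab("wrist"); e=grab("side"); cv2.imwrite("pics/w3.png",cv2.resize(e["img"][140:260,250:410],None,fx=5,fy=5,interpolation=cv2.INTER_CUBIC))
o=robot.get_obs();p=o["ee_pos"];print(o["t"],p,o["wrist_force"])
x,y=o["orientation"][:,0],o["orientation"][:,1]
for n,q in(("f",(.5673,-.0115)),("r",(.5737,-.1001)),("m",(.5705,-.0558))):
    v=np.array([*q,p[2]])-p; print(n,v@x*100,v@y*100)
E
```

```text
3.975 [ 0.56803188 -0.01294055  0.08605599] [-0.47905079  0.90604668 -0.25081542]
f 0.14871863214903122 -0.06317532235547632
r -8.734304220398041 -0.029972490764974418
m -4.292792794124506 -0.046573906560225364
```

View pics/w3.png

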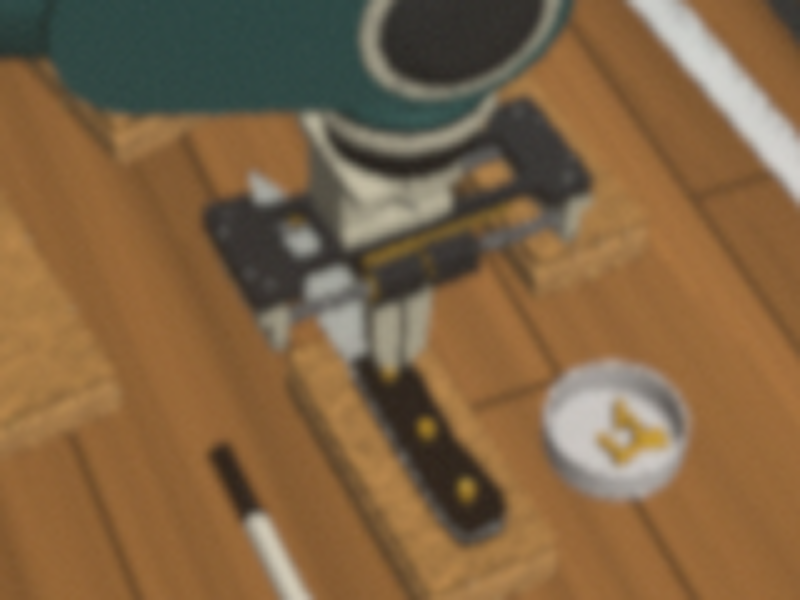

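The tool hovers above the front pin, just behind the fingertips at crop (390,373). I'll descend slowly.

Emit:
drive_tool:
  motion: [0.1,-0.05,0.8,0,0,0,1,0.1,-0.05,1.2,0,0,0,1,0.1,-0.05,1.4,0,0,0,1,0.1,-0.05,1.6,0,0,0,1,0.1,-0.05,1.7,0,0,0,1,0.1,-0.05,1.8,0,0,0,1,0.1,-0.05,1.8,0,0,0,1]

```text
t: 4.85
ee_pos: [0.5671, -0.0115, 0.0673]
orientation: [[-0.069, 0.998, -0.0], [0.998, 0.069, 0.0], [0.0, -0.0, -1.0]]
wrist_force: [-2.4, 1.0, 2.1]
opening: 0.0005
grasp_force: 1.3
```

Emit:
drive_tool:
  motion: [0,0,0.1,0,0,0,1,0,0,0.2,0,0,0,1,0,0,0.25,0,0,0,1,0,0,0.25,0,0,0,1]

```text
t: 5.35
ee_pos: [0.5672, -0.0115, 0.0648]
orientation: [[-0.069, 0.998, 0.0], [0.998, 0.069, -0.0], [-0.0, 0.0, -1.0]]
wrist_force: [-1.1, 0.4, 2.3]
opening: 0.0004
grasp_force: 1.3
```

Emit:
drive_tool:
  motion: [0,0,0.05,0,0,0,1,0,0,0.1,0,0,0,1,0,0,0.1,0,0,0,1,0,0,0.1,0,0,0,1]

```text
t: 5.85
ee_pos: [0.5672, -0.0115, 0.0639]
orientation: [[-0.069, 0.998, 0.0], [0.998, 0.069, -0.0], [-0.0, 0.0, -1.0]]
wrist_force: [-1.6, 0.6, 3.3]
opening: 0.0004
grasp_force: 1.6
```

Emit:
drive_tool:
  motion: [0,0,0.05,0,0,0,1,0,0,0.1,0,0,0,1,0,0,0.1,0,0,0,1,0,0,0.1,0,0,0,1]

```text
t: 6.35
ee_pos: [0.5672, -0.0115, 0.0631]
orientation: [[-0.069, 0.998, 0.0], [0.998, 0.069, -0.0], [-0.0, 0.0, -1.0]]
wrist_force: [-4.2, 0.1, 5.9]
opening: 0.0002
grasp_force: 3.3
```

Emit:
drive_tool:
  motion: [0,0,0.05,0,0,0,1,0,0,0.05,0,0,0,1,0,0,0.05,0,0,0,1]

```text
t: 6.72
ee_pos: [0.5672, -0.0115, 0.0628]
orientation: [[-0.069, 0.998, 0.0], [0.998, 0.069, -0.0], [-0.0, 0.0, -1.0]]
wrist_force: [-4.1, 0.3, 8.5]
opening: 0.0003
grasp_force: 4.2
```

The force climbs with almost no further travel, so the front pin has bottomed. I'll lift and go to the rear pin.

Emit:
drive_tool:
  motion: [0,0,-1.2,0,0,0,1,0,0,-2.4,0,0,0,1,-4.5,0.02,-2.4,0,0,0,1,-8.85,0.05,-2.4,0,0,0,1,-8.85,0.05,-2.4,0,0,0,1,-8.85,0.05,-2.4,0,0,0,1,-8.85,0.05,-1.6,0,0,0,1,-8.85,0.05,-1.0,0,0,0,1,-8.85,0.05,-0.8,0,0,0,1,-8.85,0.05,-0.8,0,0,0,1]

```text
t: 7.98
ee_pos: [0.5737, -0.0994, 0.0702]
orientation: [[-0.069, 0.998, -0.0], [0.998, 0.069, 0.0], [0.0, -0.0, -1.0]]
wrist_force: [-0.5, 0.1, 1.3]
opening: 0.0005
grasp_force: 0.1
```

```bash
python3 - <<'E'
from h import *
e=grab("side"); cv2.imwrite("pics/s4.png",cv2.resize(e["img"][160:270,270:400],None,fx=5,fy=5,interpolation=cv2.INTER_CUBIC))
E
```

```text
(no output)
```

View pics/s4.png

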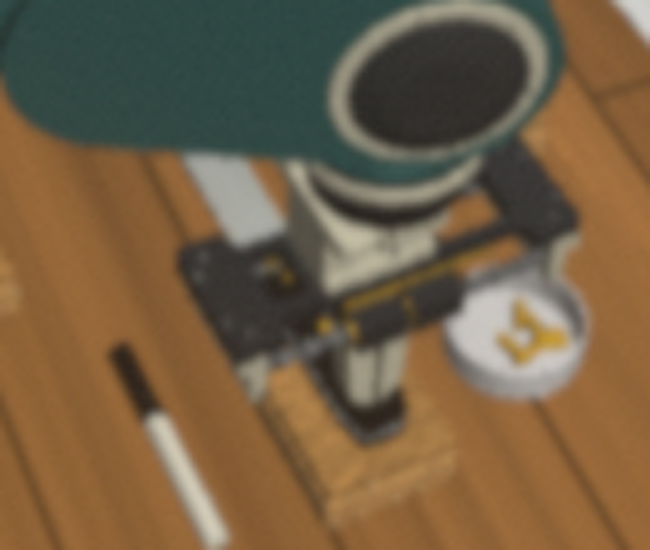

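The picture shows the fingertips on the rear of the handle at (372,395), with the knife unmoved and the dish well clear. I'll continue pressing.

Emit:
drive_tool:
  motion: [0,0,0.15,0,0,0,1,0,0,0.3,0,0,0,1,0,0,0.45,0,0,0,1,0,0,0.6,0,0,0,1,0,0,0.65,0,0,0,1,0,0,0.65,0,0,0,1,0,0,0.65,0,0,0,1]

```text
t: 8.9
ee_pos: [0.5738, -0.0998, 0.0639]
orientation: [[-0.069, 0.998, 0.0], [0.998, 0.069, -0.0], [-0.0, 0.0, -1.0]]
wrist_force: [0.3, 1.1, 3.3]
opening: 0.0004
grasp_force: 1.5
```

Emit:
drive_tool:
  motion: [0,0,0.05,0,0,0,1,0,0,0.05,0,0,0,1,0,0,0.05,0,0,0,1]

```text
t: 9.28
ee_pos: [0.5738, -0.0998, 0.0635]
orientation: [[-0.069, 0.998, 0.0], [0.998, 0.069, -0.0], [-0.0, 0.0, -1.0]]
wrist_force: [-0.5, 0.8, 4.6]
opening: 0.0006
grasp_force: 2.5
```

Emit:
drive_tool:
  motion: [0,0,0.05,0,0,0,1,0,0,0.08,0,0,0,1,0,0,0.08,0,0,0,1,0,0,0.08,0,0,0,1]

```text
t: 9.78
ee_pos: [0.5738, -0.0998, 0.0629]
orientation: [[-0.069, 0.998, 0.0], [0.998, 0.069, -0.0], [-0.0, 0.0, -1.0]]
wrist_force: [-1.9, 0.9, 7.1]
opening: 0.0005
grasp_force: 3.8
```

The rear pin has bottomed too. The middle pin is next.

Emit:
drive_tool:
  motion: [0,0,-1.2,0,0,0,1,0,0,-2.4,0,0,0,1,2.2,0,-2.4,0,0,0,1,4.4,-0.02,-2.4,0,0,0,1,4.4,-0.02,-2.4,0,0,0,1,4.4,-0.02,-1.6,0,0,0,1,4.4,-0.02,-1.0,0,0,0,1,4.4,-0.02,-0.7,0,0,0,1,4.4,-0.02,-0.5,0,0,0,1,4.4,-0.02,-0.4,0,0,0,1]

```text
t: 11.02
ee_pos: [0.5704, -0.0561, 0.0665]
orientation: [[-0.069, 0.998, -0.0], [0.998, 0.069, -0.0], [-0.0, -0.0, -1.0]]
wrist_force: [-2.3, -0.5, 2.4]
opening: 0.0001
grasp_force: 1.5
```

Emit:
drive_tool:
  motion: [0,0,0.15,0,0,0,1,0,0,0.3,0,0,0,1,0,0,0.35,0,0,0,1,0,0,0.35,0,0,0,1,0,0,0.35,0,0,0,1]

```text
t: 11.65
ee_pos: [0.5706, -0.056, 0.0633]
orientation: [[-0.069, 0.998, 0.0], [0.998, 0.069, -0.0], [-0.0, 0.0, -1.0]]
wrist_force: [-3.9, -1.7, 6.1]
opening: 0.0006
grasp_force: 3.0
```

Emit:
drive_tool:
  motion: [0,0,0.06,0,0,0,1,0,0,0.06,0,0,0,1,0,0,0.06,0,0,0,1]

```text
t: 12.02
ee_pos: [0.5706, -0.056, 0.0629]
orientation: [[-0.069, 0.998, 0.0], [0.998, 0.069, -0.0], [-0.0, 0.0, -1.0]]
wrist_force: [-5.9, -1.1, 8.2]
opening: 0.0005
grasp_force: 4.0
```

Emit:
drive_tool:
  motion: [0,0,-1.5,0,0,0,1,0,0,-4,0,0,0,1,0,0,-9,0,0,0,1,-5,0,-14,0,0,0,1,-10,0,-17,0,0,0,1,-15,0,-17,0,0,0,1,-17,0,-17,0,0,0,1,-17,0,-17,0,0,0,1,-17,0,-17,0,0,0,1]

```text
t: 13.15
ee_pos: [0.5823, -0.2244, 0.2323]
orientation: [[-0.07, 0.998, -0.0], [0.998, 0.07, 0.0], [0.0, -0.0, -1.0]]
wrist_force: [0.2, 0.5, 0.0]
opening: 0.0007
grasp_force: 0.0
```

```bash
python3 - <<'E'
from h import *
d=grab("wrist"); W=cloud(d); cv2.imwrite("pics/w5.png",d["img"])
hsv=cv2.cvtColor(d["img"],cv2.COLOR_BGR2HSV)
m=((W[...,2]>.05)&(W[...,2]<.07)&(hsv[...,1]>100)&(hsv[...,2]>80)).astype(np.uint8)
n,l,s,ce=cv2.connectedComponentsWithStats(m)
for k in range(1,n):
    if s[k,4]>15:
        ring=(cv2.dilate((l==k).astype(np.uint8),np.ones((9,9)))>0)&(hsv[...,2]<60)
        print(s[k],ce[k].round(1),np.nanmedian(W[l==k],0).round(4),"handle z",np.nanmedian(W[ring][:,2]).round(4))
o=robot.get_obs();print(o["t"],o["ee_pos"],o["wrist_force"])
E
```

```text
[315   0   9   7  50] [318.8   2.8] [ 0.5706 -0.0558  0.0533] handle z 0.0533
[315  51   8   8  54] [318.7  54.4] [ 0.5737 -0.1     0.0534] handle z 0.0535
13.2 [ 0.58230393 -0.22423948  0.23243544] [-0.09142722  0.4166096   0.63212089]
```

View pics/w5.png

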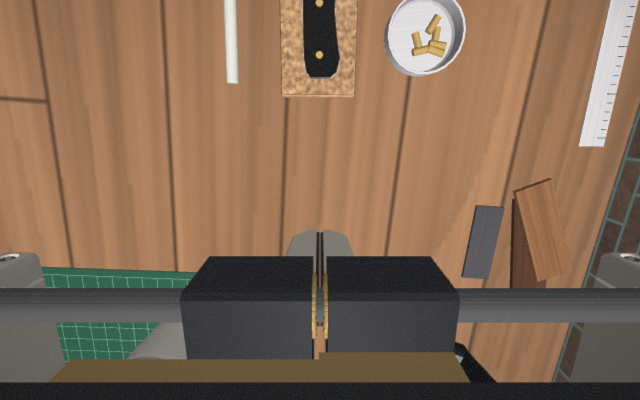

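The wrist view shows the middle pin at (319,3) and the rear at (319,54), both level with the handle and unshifted. The front pin is out of frame, so I'll go forward a little to check it.

Emit:
drive_tool:
  motion: [5,0,0,0,0,0,1,7,0,0,0,0,0,1,7,0,0,0,0,0,1,7,0,0,0,0,0,1,7,0,0,0,0,0,1]

```text
t: 13.82
ee_pos: [0.5774, -0.1563, 0.2323]
orientation: [[-0.068, 0.998, -0.0], [0.998, 0.068, -0.0], [-0.0, -0.0, -1.0]]
wrist_force: [0.0, -0.4, -1.0]
opening: 0.0008
grasp_force: 0.0
```

```bash
python3 - <<'E'
from h import *
d=grab("wrist"); W=cloud(d)
hsv=cv2.cvtColor(d["img"],cv2.COLOR_BGR2HSV)
m=((W[...,2]>.05)&(W[...,2]<.07)&(hsv[...,1]>100)&(hsv[...,2]>80)).astype(np.uint8)
n,l,s,ce=cv2.connectedComponentsWithStats(m)
for k in range(1,n):
    if s[k,4]>15:
        ring=(cv2.dilate((l==k).astype(np.uint8),np.ones((9,9)))>0)&(hsv[...,2]<60)
        print(s[k],ce[k].round(1),np.nanmedian(W[l==k],0).round(4),"handle z",np.nanmedian(W[ring][:,2]).round(4))
E
```

```text
[315  26   8   8  52] [318.8  29.4] [ 0.5675 -0.01    0.0533] handle z 0.0535
[315  76   8   9  51] [318.8  80. ] [ 0.5706 -0.0554  0.0532] handle z 0.0534
[316 123   7   8  43] [319.  126.5] [ 0.5738 -0.0998  0.0534] handle z 0.0536
```

All three pins are level, so I'm handing the job in.

```bash
python3 -c "
from workcell import robot
print(robot.close_job())"
```

```text
the job is handed in; nothing more can be done
None
```

The front, rear and middle pins were pressed in that order and measured level with the handle, with the knife still in place on its block, and the job is handed in (no verdict was returned).

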